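# Press a candle's label in the ratchet clamp and release it

## Task

The candle standing in the ratchet clamp has a fresh label that must be pressed. Close the clamp's handles only until the padded jaw bears on the candle and the ratchet teeth lock there (stop at the first click that holds it; a tighter one can mark the wax), take your hand away and leave the candle clamped by itself for at least three seconds. Then press the springy thumb plate gently sideways out of the handles' plane, which is downward here, so that the teeth let go and the clamp springs fully open, and leave the candle standing untouched in its place and the brass cup and the tea light where they are.

Things in the scene. Friction and masses are not known exactly. Their poses are not given: they have to be found in the camera images.
- clamp: Steel scissor clamp lying flat on a fixed dark wooden plate 150 x 125 x 12 mm. Origin: on the table, under the vertical pivot. x points from the pivot to the jaws, z up; the two handles reach to -x, toward the robot within 0.3 rad. Fixed half: V-shaped cork back rest at the +y side of the candle, handle on the -y side. Under the handles, beyond x = -35 mm, is only the table.
- pivot (a point): Centre of the pivot, 66 mm above the table. About it turns the moving half (lever): handle on the +y side, 62-70 mm high, ending in the finger ring; its jaw carries the sprung pad, on the -y side of the candle, 75 mm from the pivot. The back rest is set anew each time, anywhere within 12 mm along y, so the pad meets the seated candle at a lever angle from 0.08 to 0.24 rad: feel for it.
- lever (a joint): Lever angle, rad: 0 = open (a spring drives it there), growing to at most 0.34 as the handles close, counter-clockwise from above, finger ring toward thumb plate. The spring takes 1.3 N tangentially at the ring at 0, plus 5 N per rad; once the pad bears on the candle add about 3.7 N at once and 1 N more per 0.01 rad.
- ratchet (a point): The pawl tooth, between the handles 100 mm from the pivot, about 65 mm high; a toothed bar of the lever rides over it. The lever rests locked at 0.05, 0.09, 0.13, 0.17, 0.21, 0.25 or 0.29 rad. To catch it must be pushed about 0.01 rad past such a place (riding up each tooth adds up to 2.5 N at the ring, which drops at the click); let go, it falls back onto it and stays.
- finger_ring (a point): Steel ring at the end of the moving handle, outer diameter 28 mm, bar 8 mm thick, lying flat. The point: its centre, 66 mm above the table; with the clamp open it is at (-118, +28) mm in the clamp's frame and moves on a circle of 121 mm about the pivot. It can be pushed sideways from its outer (+y) side with 25 mm and more of free room there.
- thumb_plate (a point): Round flat steel plate of 26 mm diameter and 6 mm thickness with three dark ribs, at the end of the fixed handle, at (-125, -36) mm in the clamp's frame. The point: centre of its top face, 62 mm above the table. It does not move sideways but springs downward: 1 N to start, 0.45 N more per mm, the ratchet lets go after 2 to 3 mm, solid stop after 11 mm. More than 20 N bends it.
- spring_handle: The springy rear part of the fixed handle with the thumb plate and the pawl tooth, 54-62 mm high. Origin: its root, at (-25, -9, 58) mm in the clamp's frame, 100 mm from the thumb plate; it bends downward about this root, tipping at most 0.11 rad.
- pad: Cork-faced square jaw pad 26 x 26 mm on the moving jaw. Origin: centre of its face, 66 mm above the table; face looks along its +y. It gives way on a spring: 6 N to start and 2.2 N per mm after. More than 16 N on the candle marks the wax.
- candle: Brown rod candle with a label, 35 mm diameter, 229 mm high, 0.19 kg, standing loose on the clamp's wooden plate between pad and back rest, up to 4 mm short of the back rest. Origin: centre of its foot, 12 mm above the table.
- brass_cup: Bystander: conical brass tea-light cup 63 mm wide, 46 mm high, beside the clamp. Origin: centre of its underside.
- tealight: Bystander: tea light in a metal cup, 38 mm wide, 17 mm high, on the other side of the clamp. Origin: centre of its underside.
There are look-alikes about, which are no part of the job. What is shaped like the candle but turquoise is not meant.

How it is judged:
By the outcome, as a careful person would: the job done as asked, in the order asked, and still so for the second after the job is handed in, with the robot touching nothing.
It also fails if it takes over 72 s, if anything falls off the work surface, if the arm or the gripper's body presses on something with over 40 N, if the wrist force passes 120 N, or if a joint passes its speed limit or range.

## Robot

A 6-joint arm with a two-finger parallel gripper is mounted at the origin on a cart in front of the work surface, level with it; the furniture and walls round the work are solid. World frame = base frame: x ahead of the robot, y to its left, z up, the work surface at z = 0. Lengths are in mm, angles in rad, forces in N, time in s.
With the tool pointing down it reaches from about 300 to 775 mm from the base axis. Payload 14.6 kg.
Tool frame: the origin (TCP) lies at the very end of the fingers, on their centre line; the grasp point (between the pads) lies 19 mm behind it (grip_point_offset is the distance from the TCP to the grasp point, in mm); z points along the fingers, y is the line along which they close (so a half turn about z gives the same grasp; the last joint's range is limited). The gripper opens to 94 mm and grips with 3 to 60 N. Pads are 16 mm wide; open, the fingers measure 119 mm over their backs; the gripper's body (75 mm by 177 mm) begins 78 mm behind the grasp point.
Start: joints at [-1.199, 0.3, 1.521, -0, 1.321, -0.067], TCP at [233.661, -497.887, 205.446] pointing down, gripper open.
Joint ranges: [-3.03, 3.03], [-0.79, 2.21], [0.23, 2.52], [-1.04, 4.18], [0, 3.07], [-2.55, 2.55]. Speed limits (rad/s): [2.22, 2.22, 2.57, 3.14, 3.14, 3.14].

## Interface

Orientations are given as [roll, pitch, yaw] about the fixed x, y, z axes, in that order (R = Rz(yaw) Ry(pitch) Rx(roll)).
In Python, from cell import read_state, camera, camera_info, sign_off, grip_point_offset gives the robot as it stands.
- The arm moves only by the shell command python3 -m handwheel 'ROWS' [FORCE]. ROWS is text: rows parted by semicolons, each of 5 numbers parted by spaces: the shift along the world's x, y, z in units of 40 mm (1.0 is 40 mm), then the turn about the world's z in units of 5 degrees (1.0 is 5 degrees), then the closure, from 0 (fully open) to 1 (shut). In form: dx dy dz yaw gripper; .... A call has 1 to 12 rows; each row shifts and turns the commanded pose from where the row before left it; what a row does not reach is not made up. A row lasts 1/12 s, in which the tool goes at most 41.7 mm and 7.16 degrees, less where a joint would pass 70% of its speed; a pose out of reach is approached as far as the arm can. A call is refused whole if a number of a shift passes 1 or a number of a turn 1, either way. A call with a gripper value outside its range is refused whole. The fingers move at their own pace and stop on an object; FORCE is the grip in N (left out, the last holds). Time passes only in rows, so rows that do not move let the fingers close. It gives the time, the measured TCP pose, the force, the opening and the grip force at its end, in the units of the state.
- read_state(): the state, without advancing time (a new reading comes with each control period).
- camera(name): name is "side" or "top" or "wrist"; returns (picture, depth): 480x640x3 uint8, red, green, blue; 480x640 float32, mm along the optical axis (not along the pixel's ray), 0 where there is no reading.
- camera_info(name): a dict with "intrinsics" (3x3 intrinsics, pixels), "world_from_camera" (4x4, takes a point from camera to world coordinates). Camera axes: x right, y down, z forward; pixel columns grow to the right and rows downward; lengths in mm; the calibration is good to about 2 mm. The wrist camera is an equidistant fisheye: a pixel r from the principal point sees the ray r / f radians off the axis. A picture is of the moment at which its call begins: read the wrist's pose just before it. camera_info takes no time and is no camera call; for the wrist camera it gives the pose at the moment of the call.
- sign_off(): hands the job in; it is judged then, once.
The state is a dict: "clock": time; "joints": joint angles; "qd": joint speeds; "effort": joint torques, N m; "eef_pos": TCP position; "eef_rot": TCP orientation; "wrist_force": force on the tool from outside, world axes, zero at the start; "moment": the same for the moment, N m; "finger_gap": finger opening in mm; "finger_force": force on a finger pad.
Only numpy, scipy, OpenCV 4.12 (cv2) and the standard library are available. Lean on these libraries where they do the work, as an engineer would, in place of code of your own. Each camera call takes 0.05 s, during which the arm holds its last target. There are 200 camera calls.

## Working session

There is one attempt and no reset: what is moved stays moved. The work goes in short steps, Python scripts to look and compute and a shell command to move; the robot and the scene stay as the last step left them, time stands still between calls to the robot, and variables do not carry over. Pictures are saved under pics/ and viewed, at most 10 in all, crops included, and the job is handed in when it is done.

```bash
mkdir -p pics; python3 - <<'E'
from cell import *
import cv2,numpy as np
for n in("top","side"):
    p,d=camera(n); cv2.imwrite(f"pics/{n}0.png",p[:,:,::-1]); np.savez(f"pics/{n}0.npz",p=p,d=d)
    i=camera_info(n); print(n,np.round(i["intrinsics"],1).tolist(),np.round(i["world_from_camera"],3).tolist())
s=read_state(); print(s["clock"],s["eef_pos"],s["eef_rot"],s["wrist_force"],s["finger_gap"],grip_point_offset)
E
```

```text
top [[512.3, 0.0, 319.3], [0.0, 512.3, 250.1], [0.0, 0.0, 1.0]] [[-0.012, -0.982, 0.19, 476.462], [-1.0, 0.01, -0.013, 66.508], [0.011, -0.19, -0.982, 921.117], [0.0, 0.0, 0.0, 1.0]]
side [[515.2, 0.0, 318.7], [0.0, 515.2, 244.4], [0.0, 0.0, 1.0]] [[0.992, -0.097, 0.082, 540.642], [-0.124, -0.622, 0.773, -705.657], [-0.024, -0.777, -0.629, 702.581], [0.0, 0.0, 0.0, 1.0]]
0.1 [ 233.57708272 -497.66864566  204.93506008] [-3.14053550e+00 -8.53162840e-05  4.38766797e-01] [-0.22352103 -0.31940943  0.35782123] 94.0830090244941 18.8
```

View pics/top0.png

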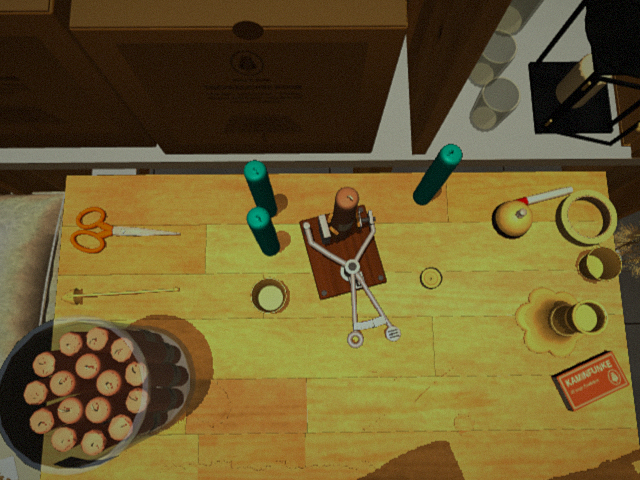

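View pics/side0.png

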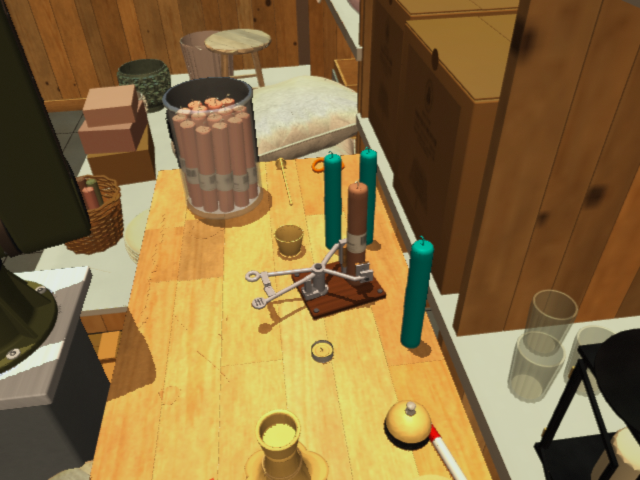

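Top view: clamp pivot is at (352,267), ring at (355,339), ribbed plate at (393,333) and the brown candle in the clamp at (346,195). The cup is at (270,295) and the tea light at (431,278).
Look-alikes: turquoise rods at (257,172), (260,218) and (450,155); brown candles in the bin at (85,390). I choose the brown candle standing in the clamp. Next I'll localise it and check a close crop.

```bash
cat > h.py <<'E'
from cell import *
import cv2,numpy as np
def cast(n,u,v,z):
    i=camera_info(n);K=np.array(i["intrinsics"]);T=np.array(i["world_from_camera"])
    r=T[:3,:3]@np.linalg.inv(K)@[u,v,1]; o=T[:3,3]; return o+r*(z-o[2])/r[2]
def proj(n,p):
    i=camera_info(n);K=np.array(i["intrinsics"]);T=np.array(i["world_from_camera"])
    q=K@(T[:3,:3].T@(np.array(p)-T[:3,3])); return q[:2]/q[2]
E
python3 - <<'E'
from h import *
for k,u,v,z in[("piv",352,267,72),("ring",355,339,70),("plate",393,333,62),("candle",346,195,241),("cup",270,295,46),("tea",431,278,17)]:
    print(k,cast("top",u,v,z).round(1))
for k,u,v,z in[("piv",319,268,72),("ring",253,276,70),("plate",260,303,62)]:
    print(k,cast("side",u,v,z).round(1))
a=np.load("pics/top0.npz");b=np.load("pics/side0.npz")
A=cv2.resize(a["p"][170:370,280:440],None,fx=3,fy=3,interpolation=2)
B=cv2.resize(b["p"][170:320,235:395],None,fx=2,fy=2)
o=np.zeros((600,800,3),np.uint8);o[:600,:480]=A;o[:300,480:800]=B
cv2.imwrite("pics/crop.png",o[:,:,::-1])
E
```

```text
piv [611.2   1.1  72. ]
ring [492.1  -1.1  70. ]
plate [501.3 -65.1  62. ]
candle [685.1  19.9 241. ]
cup [568.3 140.5  46. ]
tea [ 598.6 -143.6   17. ]
piv [6.147e+02 4.000e-01 7.200e+01]
ring [493.3  -0.9  70. ]
plate [503.  -63.7  62. ]
```

View pics/crop.png

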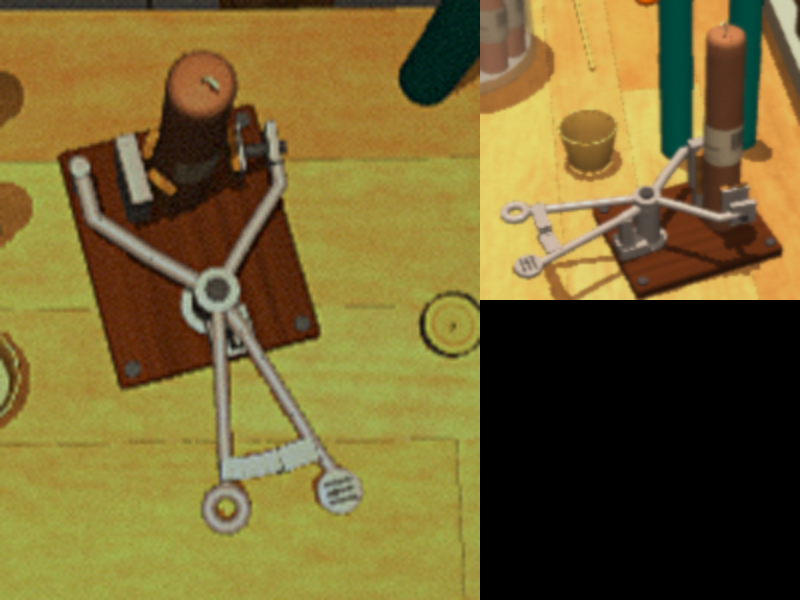

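Crop confirms it: the brown labelled candle is between the pad (right) and the V back rest (left). The ring is at crop (227,508), the ribbed plate at (338,491), and the clamp is open with yaw about 0.25 rad. Approaching the outer side of the ring.

```bash
python3 -m handwheel '0.43 0.91 0 -0.42 1;0.43 0.91 0 -0.42 1;0.43 0.91 0 -0.42 1;0.43 0.91 0 -0.42 1;0.43 0.91 0 -0.42 1;0.43 0.91 0 -0.42 1;0.43 0.91 0 -0.42 1;0.43 0.91 0 -0.42 1;0.43 0.91 0 -0.42 1;0.43 0.91 0 -0.42 1;0.43 0.91 0 -0.42 1;0.43 0.91 0 -0.42 1' 20
```

```text
clock: 1.1
eef_pos: [440.3, -59.0, 205.5]
eef_rot: [-3.142, -0.0, -0.003]
wrist_force: [0.8, -1.3, -0.2]
finger_gap: 17.5
finger_force: 0.0
```

```bash
python3 -m handwheel '0.45 0.91 0 0 1;0.45 0.91 0 0 1;0.44 0.9 0 0 1;0 0 0 0 1;0 0 -0.8 0 1;0 0 -0.8 0 1;0 0 -0.8 0 1;0 0 -0.8 0 1;0 0 -0.6 0 1;0 0 0 0 1;0 0 0 0 1'
python3 - <<'E'
from h import *
p,d=camera("top")
cv2.imwrite("pics/t1.png",cv2.resize(p[220:370,280:440],None,fx=4,fy=4)[:,:,::-1])
E
```

```text
clock: 2.02
eef_pos: [493.2, 47.5, 53.2]
eef_rot: [3.142, 0.002, -0.001]
wrist_force: [-0.0, 0.3, 2.0]
finger_gap: 0.6
finger_force: 0.0
```

```bash
python3 - <<'E'
from h import *
p,d=camera("side")
cv2.imwrite("pics/s1.png",cv2.resize(p[170:320,200:400],None,fx=4,fy=4)[:,:,::-1]);print(read_state()["wrist_force"])
E
```

```text
[-0.53758677  0.30746358 -0.08326158]
```

View pics/s1.png

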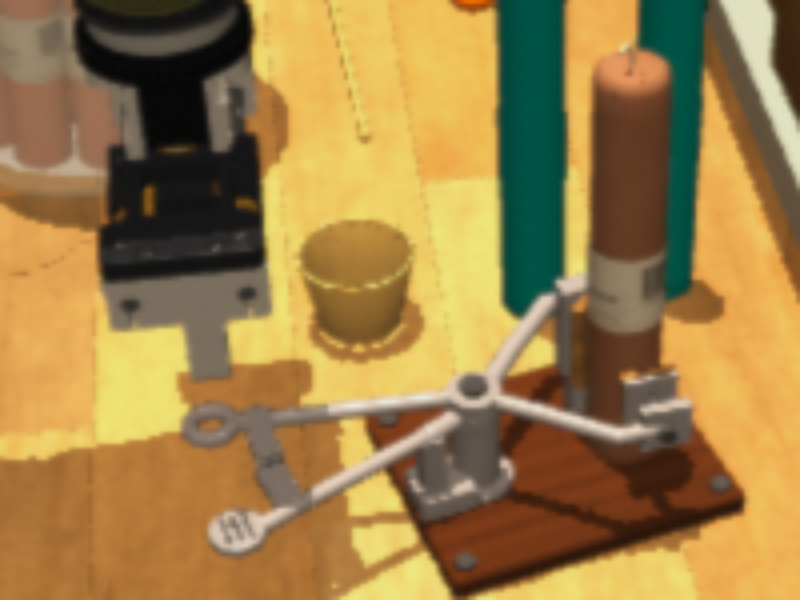

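The finger is beside the ring's outer side (finger tip about (208,370), ring about (208,425)), with free room. Feeling inward now.

```bash
f(){ grep -E "eef_pos|wrist" | tr '\n' ' '; echo; }
python3 -m handwheel '0 -0.13 0 0 1;0 -0.13 0 0 1;0 -0.13 0 0 1;0 0 0 0 1;0 0 0 0 1' |f
python3 -m handwheel '0 -0.05 0 0 1;0 0 0 0 1;0 0 0 0 1' |f
python3 -m handwheel '0 -0.05 0 0 1;0 0 0 0 1;0 0 0 0 1' |f
python3 -m handwheel '0 -0.05 0 0 1;0 0 0 0 1;0 0 0 0 1' |f
python3 -m handwheel '0 -0.025 0 0 1;0 0 0 0 1;0 0 0 0 1' |f
python3 -m handwheel '0 -0.025 0 0 1;0 0 0 0 1;0 0 0 0 1' |f
python3 -m handwheel '0 -0.025 0 0 1;0 0 0 0 1;0 0 0 0 1' |f
python3 -m handwheel '0 -0.025 0 0 1;0 0 0 0 1;0 0 0 0 1' |f
```

```text
eef_pos: [493.8, 31.7, 53.8] wrist_force: [-0.5, -0.3, 0.0] 
eef_pos: [493.7, 30.1, 53.4] wrist_force: [0.3, 0.3, 0.3] 
eef_pos: [493.7, 28.1, 53.4] wrist_force: [0.2, 0.2, -0.2] 
eef_pos: [493.7, 26.0, 53.5] wrist_force: [0.0, -0.4, -0.9] 
eef_pos: [493.6, 25.2, 53.4] wrist_force: [0.2, 1.4, -0.4] 
eef_pos: [493.6, 24.1, 53.4] wrist_force: [-0.6, 1.4, -0.3] 
eef_pos: [493.6, 23.2, 53.4] wrist_force: [-1.6, 2.7, 0.6] 
eef_pos: [493.5, 22.1, 53.4] wrist_force: [-1.8, 3.6, 0.4]
```

```bash
f(){ grep -E "eef_pos|wrist" | tr '\n' ' '; echo; }
python3 -m handwheel '0 -0.025 0 0 1;0 0 0 0 1;0 0 0 0 1' |f
python3 -m handwheel '0 -0.025 0 0 1;0 0 0 0 1;0 0 0 0 1' |f
python3 -m handwheel '0 -0.025 0 0 1;0 0 0 0 1;0 0 0 0 1' |f
python3 -m handwheel '0 -0.025 0 0 1;0 0 0 0 1;0 0 0 0 1' |f
python3 -m handwheel '0 -0.025 0 0 1;0 0 0 0 1;0 0 0 0 1' |f
python3 -m handwheel '0 -0.025 0 0 1;0 0 0 0 1;0 0 0 0 1' |f
python3 -m handwheel '0 -0.025 0 0 1;0 0 0 0 1;0 0 0 0 1' |f
```

```text
eef_pos: [493.5, 21.1, 53.4] wrist_force: [-3.3, 3.3, 2.2] 
eef_pos: [493.5, 20.2, 53.4] wrist_force: [-3.9, 3.8, 1.7] 
eef_pos: [493.7, 19.0, 53.4] wrist_force: [-2.0, 2.2, -0.7] 
eef_pos: [493.7, 18.1, 53.5] wrist_force: [-2.3, 3.2, 0.2] 
eef_pos: [493.7, 17.1, 53.5] wrist_force: [-1.2, 3.6, -0.0] 
eef_pos: [493.7, 16.1, 53.5] wrist_force: [-2.0, 3.4, -0.5] 
eef_pos: [493.6, 15.2, 53.4] wrist_force: [-1.8, 4.8, 0.8]
```

```bash
f(){ grep -E "eef_pos|wrist" | tr '\n' ' '; echo; }
python3 -m handwheel '0 -0.025 0 0 1;0 0 0 0 1;0 0 0 0 1' |f
python3 -m handwheel '0 -0.025 0 0 1;0 0 0 0 1;0 0 0 0 1' |f
python3 -m handwheel '0 -0.025 0 0 1;0 0 0 0 1;0 0 0 0 1' |f
```

```text
eef_pos: [493.8, 14.0, 53.5] wrist_force: [-0.6, 3.1, 0.6] 
eef_pos: [493.8, 13.1, 53.5] wrist_force: [-0.9, 3.8, 0.6] 
eef_pos: [493.8, 12.3, 53.5] wrist_force: [0.0, 5.5, 1.4]
```

```bash
python3 - <<'E'
from h import *
p,d=camera("top");q,e=camera("side")
o=np.hstack([cv2.resize(p[160:360,290:420],None,fx=3,fy=3),cv2.resize(q[170:320,240:390],(410,410))[:410] if 0 else cv2.copyMakeBorder(cv2.resize(q[170:320,240:390],(400,400)),0,200,0,0,0)])
cv2.imwrite("pics/c2.png",o[:,:,::-1])
E
```

```text
(no output)
```

View pics/c2.png

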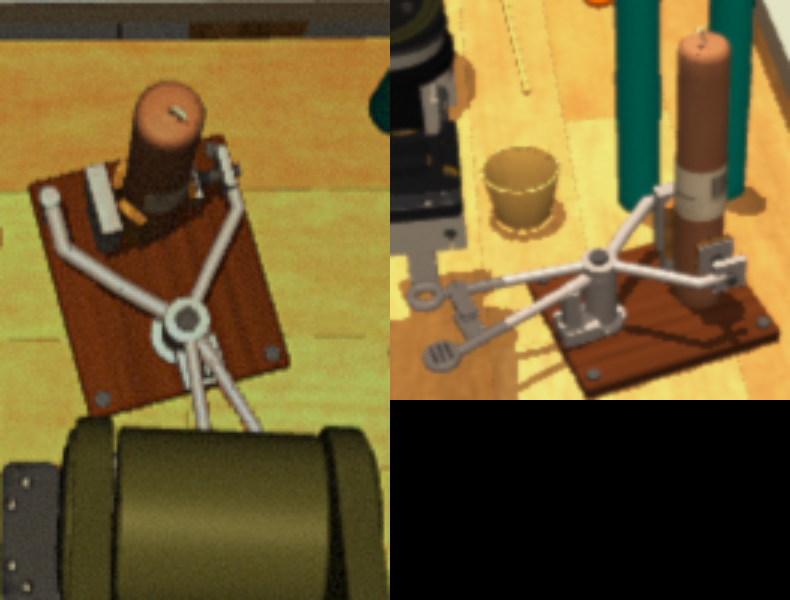

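The finger pushes the ring as intended. In the top crop the pad at (205,180) is close to the candle. Continuing in fine steps.

```bash
f(){ grep -E "eef_pos|wrist" | tr '\n' ' '; echo; }
python3 -m handwheel '0 -0.02 0 0 1;0 0 0 0 1;0 0 0 0 1' |f
python3 -m handwheel '0 -0.02 0 0 1;0 0 0 0 1;0 0 0 0 1' |f
python3 -m handwheel '0 -0.02 0 0 1;0 0 0 0 1;0 0 0 0 1' |f
```

```text
eef_pos: [493.8, 11.7, 53.6] wrist_force: [0.5, 7.6, 2.4] 
eef_pos: [493.8, 11.0, 53.6] wrist_force: [-0.4, 8.6, 1.5] 
eef_pos: [493.8, 10.4, 53.5] wrist_force: [0.1, 10.5, 1.4]
```

The pad bears on the candle. Going to this tooth's click only.

```bash
f(){ grep -E "eef_pos|wrist" | tr '\n' ' '; echo; }
python3 -m handwheel '0 -0.015 0 0 1;0 0 0 0 1;0 0 0 0 1' |f
python3 -m handwheel '0 -0.015 0 0 1;0 0 0 0 1;0 0 0 0 1' |f
```

```text
eef_pos: [493.8, 9.9, 53.6] wrist_force: [0.6, 10.8, 1.8] 
eef_pos: [493.8, 9.1, 53.6] wrist_force: [0.6, 9.6, 1.0]
```

```bash
f(){ grep -E "eef_pos|wrist|clock" | tr '\n' ' '; echo; }
python3 -m handwheel '0 -0.01 0 0 1;0 0 0 0 1;0 0 0 0 1' |f
python3 -m handwheel '0 0.03 0 0 1;0 0 0 0 1;0 0 0 0 1' |f
python3 -m handwheel '0 0.03 0 0 1;0 0 0 0 1;0 0 0 0 1' |f
python3 -m handwheel '0 0.03 0 0 1;0 0 0 0 1;0 0 0 0 1' |f
python3 -m handwheel '0 0.05 0 0 1;0 0 0 0 1;0 0 0 0 1' |f
```

```text
clock: 8.38 eef_pos: [493.8, 8.8, 53.6] wrist_force: [0.1, 10.4, 2.0] 
clock: 8.63 eef_pos: [493.8, 9.6, 53.5] wrist_force: [-0.1, 7.2, 1.5] 
clock: 8.88 eef_pos: [493.7, 10.3, 53.5] wrist_force: [0.6, 1.6, -0.2] 
clock: 9.13 eef_pos: [493.6, 11.6, 53.4] wrist_force: [0.3, 0.9, -0.8] 
clock: 9.38 eef_pos: [493.7, 13.8, 53.4] wrist_force: [0.6, 0.3, 1.0]
```

Locked: the force vanishes on retreat, at y about 10.5. Withdrawing, moving above the plate, and letting it stand.

```bash

python3 -m handwheel '0 0.5 0 0 1;0 0.4 0 0 1;0 0 0.7 0 1;0 0 0.7 0 1;0 0 0 0 1;0 -0.75 0 0 1;0 -0.75 0 0 1;0.2 -0.75 0 0 1;0 -0.65 0 0 1;0 0 0 0 1;0 0 0 0 1;0 0 0 0 1'
python3 - <<'E'
from h import *
p,d=camera("top");q,e=camera("side")
o=np.hstack([cv2.resize(p[160:360,290:420],None,fx=3,fy=3),cv2.copyMakeBorder(cv2.resize(q[170:320,240:390],(400,400)),0,200,0,0,0)])
cv2.imwrite("pics/c3.png",o[:,:,::-1])
E
```

```text
clock: 10.38
eef_pos: [501.5, -65.9, 109.1]
eef_rot: [-3.141, 0.0, -0.001]
wrist_force: [0.7, 0.8, -0.2]
finger_gap: 0.3
finger_force: 0.0
```

View pics/c3.png

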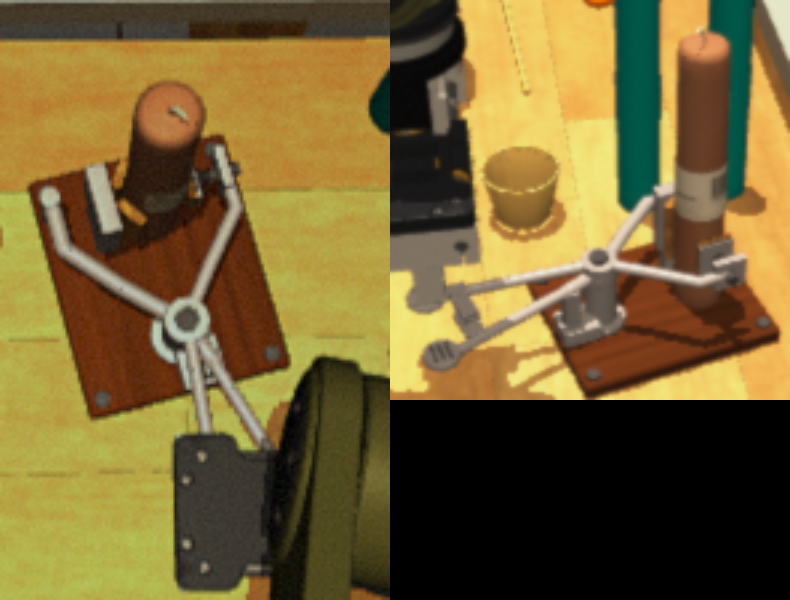

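The clamp holds by itself: the handles stay closed and the pad at (205,178) is against the candle. Waiting about 4 s, then descending to feel for the plate.

```bash
f(){ grep -E "eef_pos|wrist|clock" | tr '\n' ' '; echo; }
W='0 0 0 0 1;0 0 0 0 1;0 0 0 0 1;0 0 0 0 1;0 0 0 0 1;0 0 0 0 1;0 0 0 0 1;0 0 0 0 1;0 0 0 0 1;0 0 0 0 1;0 0 0 0 1;0 0 0 0 1'
python3 -m handwheel '0 0 0 0 1;0 0 0 0 1;0 0 0 0 1;0 0 0 0 1;0 0 0 0 1;0 0 0 0 1;0 0 0 0 1;0 0 0 0 1;0 0 0 0 1;0 0 0 0 1;0 0 0 0 1;0 0 0 0 1' |f
python3 -m handwheel '0 0 0 0 1;0 0 0 0 1;0 0 0 0 1;0 0 0 0 1;0 0 0 0 1;0 0 0 0 1;0 0 0 0 1;0 0 0 0 1;0 0 0 0 1;0 0 0 0 1;0 0 0 0 1;0 0 0 0 1' |f
python3 -m handwheel '0 0 0 0 1;0 0 0 0 1;0 0 0 0 1;0 0 0 0 1;0 0 0 0 1;0 0 0 0 1;0 0 0 0 1;0 0 0 0 1;0 0 0 0 1;0 0 0 0 1;0 0 0 0 1;0 0 0 0 1' |f
python3 -m handwheel '0 0 0 0 1;0 0 0 0 1;0 0 0 0 1;0 0 0 0 1;0 0 0 0 1;0 0 0 0 1;0 0 0 0 1;0 0 0 0 1;0 0 0 0 1;0 0 0 0 1;0 0 0 0 1;0 0 0 0 1' |f
python3 -m handwheel '0 0 -0.35 0 1;0 0 -0.35 0 1;0 0 -0.3 0 1;0 0 0 0 1;0 0 0 0 1' |f
python3 -m handwheel '0 0 -0.05 0 1;0 0 0 0 1;0 0 0 0 1' |f
python3 -m handwheel '0 0 -0.05 0 1;0 0 0 0 1;0 0 0 0 1' |f
python3 -m handwheel '0 0 -0.05 0 1;0 0 0 0 1;0 0 0 0 1' |f
```

```text
clock: 11.48 eef_pos: [501.7, -66.3, 109.4] wrist_force: [-0.2, -0.6, 0.4] 
clock: 12.48 eef_pos: [501.7, -66.3, 109.4] wrist_force: [-0.4, 0.6, -0.8] 
clock: 13.48 eef_pos: [501.7, -66.3, 109.4] wrist_force: [-0.0, -0.9, -0.6] 
clock: 14.48 eef_pos: [501.7, -66.3, 109.5] wrist_force: [1.0, -0.4, -0.2] 
clock: 14.9 eef_pos: [501.5, -66.3, 69.4] wrist_force: [0.1, 1.0, -0.1] 
clock: 15.15 eef_pos: [501.9, -66.4, 68.0] wrist_force: [0.1, -0.3, -0.7] 
clock: 15.4 eef_pos: [501.7, -66.3, 65.5] wrist_force: [0.1, 0.0, -0.0] 
clock: 15.65 eef_pos: [501.6, -66.3, 63.3] wrist_force: [-0.0, 1.0, 0.5]
```

```bash
f(){ grep -E "eef_pos|wrist|clock" | tr '\n' ' '; echo; }
python3 -m handwheel '0 0 -0.025 0 1;0 0 0 0 1;0 0 0 0 1' |f
python3 -m handwheel '0 0 -0.025 0 1;0 0 0 0 1;0 0 0 0 1' |f
python3 -m handwheel '0 0 -0.025 0 1;0 0 0 0 1;0 0 0 0 1' |f
python3 -m handwheel '0 0 -0.025 0 1;0 0 0 0 1;0 0 0 0 1' |f
python3 -m handwheel '0 0 -0.025 0 1;0 0 0 0 1;0 0 0 0 1' |f
python3 -m handwheel '0 0 -0.025 0 1;0 0 0 0 1;0 0 0 0 1;0 0 0 0 1;0 0 0 0 1;0 0 0 0 1' |f
python3 - <<'E'
from h import *
p,d=camera("top");q,e=camera("side")
o=np.hstack([cv2.resize(p[160:360,290:420],None,fx=3,fy=3),cv2.copyMakeBorder(cv2.resize(q[170:320,240:390],(400,400)),0,200,0,0,0)])
cv2.imwrite("pics/c4.png",o[:,:,::-1])
E
```

```text
clock: 15.9 eef_pos: [501.7, -66.3, 62.4] wrist_force: [-0.5, -0.2, -0.2] 
clock: 16.15 eef_pos: [501.7, -66.3, 61.5] wrist_force: [-0.4, -0.8, 2.2] 
clock: 16.4 eef_pos: [501.7, -66.3, 60.5] wrist_force: [-0.9, 0.3, 2.7] 
clock: 16.65 eef_pos: [501.8, -66.3, 59.4] wrist_force: [0.3, -1.3, 2.1] 
clock: 16.9 eef_pos: [501.8, -66.3, 58.4] wrist_force: [1.3, -0.5, 2.2] 
clock: 17.4 eef_pos: [501.7, -66.3, 57.5] wrist_force: [1.2, -1.0, 2.9]
```

View pics/c4.png

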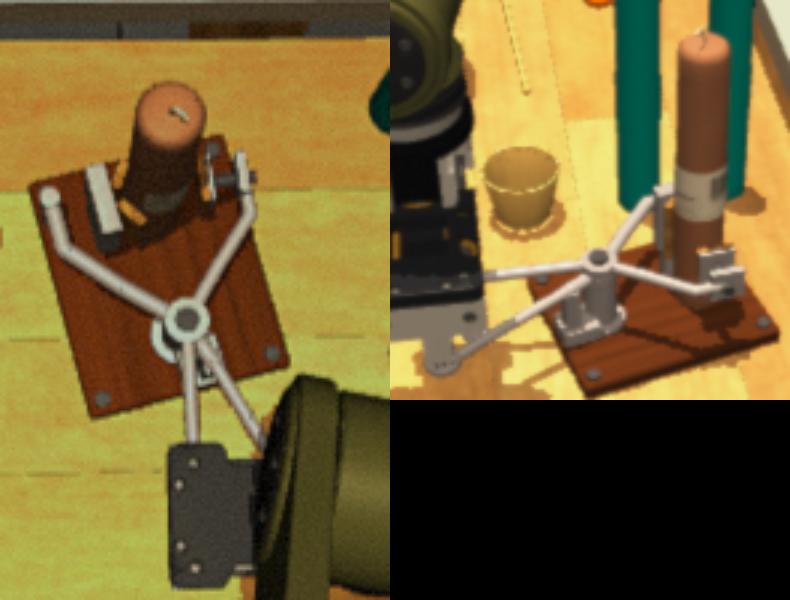

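The clamp has sprung open: the pad bracket at (242,178) is back at its initial pixel and the candle is standing. Lifting straight off and checking.

```bash
python3 -m handwheel '0 0 0.3 0 1;0 0 0.6 0 1;0 0 0.8 0 1;0 0 0.8 0 1;0 0 0.8 0 1;-0.6 -0.7 0 0 1;-0.6 -0.7 0 0 1;-0.6 -0.7 0 0 1;-0.6 -0.7 0 0 1;0 0 0 0 1;0 0 0 0 1;0 0 0 0 1'
python3 - <<'E'
from h import *
p,d=camera("top");a=np.load("pics/top0.npz")["p"]
o=np.hstack([cv2.resize(x[165:355,250:445],None,fx=2,fy=2) for x in(a,p)])
cv2.imwrite("pics/c5.png",o[:,:,::-1])
E
```

```text
clock: 18.5
eef_pos: [405.8, -177.9, 189.3]
eef_rot: [-3.141, 0.0, -0.001]
wrist_force: [0.7, 0.3, -0.7]
finger_gap: 0.4
finger_force: 0.0
```

View pics/c5.png

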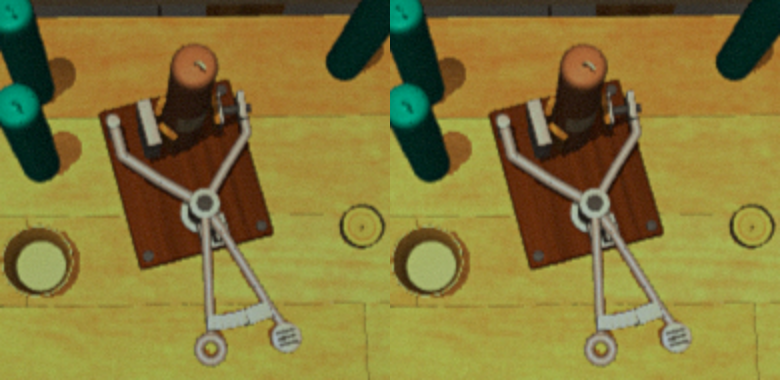

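Before and after match: the ring is at (600,349) as before, the clamp is open, the candle is standing, and the cup and tea light haven't moved.

```bash
python3 -c "
from cell import sign_off;print(sign_off())"
```

```text
the job is handed in; nothing more can be done
None
```

The job is handed in: I closed the clamp to the first click that held the candle (about 0.13 rad), left it clamped hands-off for over 6 s, then pressed the thumb plate until the clamp sprang fully open, with the candle standing and the cup and tea light unmoved.

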